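# Press the lids shut after baking

## Robot

A 7-joint arm with a two-finger parallel gripper is mounted at the origin on a cart in front of the work surface, level with it; the furniture and walls round the work are solid. World frame = base frame: x ahead of the robot, y to its left, z up, the work surface at z = 0. Lengths are in mm, angles in rad, forces in N, time in s.
With the tool pointing down it reaches from about 400 to 875 mm from the base axis. Payload 19.3 kg.
Tool frame: the origin (TCP) lies at the very end of the fingers, on their centre line; the grasp point (between the pads) lies 19 mm behind it (grip_point_offset is the z of the grasp point in the tool frame, in mm); z points along the fingers, y is the line along which they close (so a half turn about z gives the same grasp; the last joint's range is limited). The gripper opens to 85 mm and grips with 20 to 120 N. Pads are 22 mm wide; open, the fingers measure 114 mm over their backs; the gripper's body (76 mm by 85 mm) begins 54 mm behind the grasp point. The pads swing forward as they close: fully open they stand 13 mm farther back than shut.
Start: joints at [1.055, 0.521, -0.036, 1.599, 0.021, 1.021, -0.113], TCP at [269.46, -563.92, 231.291] pointing down, gripper open.
Joint ranges: [-2.91, 2.91], [-0.3, 2.13], [-1.5, 1.42], [0.17, 2.43], [-1.26, 4.41], [0.16, 1.93], [-2.52, 2.52]. Speed limits (rad/s): [1.89, 1.89, 2.39, 2.39, 3.01, 3.01, 3.01].

## Interface

Orientations are given as a 3x3 rotation matrix whose columns are the frame's x, y, z axes.
In Python, from workcell import movep, movel, goto_joints, open_gripper, clamp, wait, inverse_kinematics, read_state, camera, PlanningError, finish_job, grip_point_offset gives the robot as it stands. Calls block until the motion is done:
- movep(position, orientation): joint-space move of the TCP to a pose.
- movel(position, frame=None, max_speed=150, guard=None): straight line of the TCP; frame=None keeps the orientation; max_speed is the mean speed in mm/s. With guard (N) it stops when the force on the tool has changed by that much, and returns True; else False.
- goto_joints(angles): joint-space move.
- open_gripper() and clamp(): open the fingers fully, or close them until they stop; the grip force is fixed at half the most.
- wait(seconds).
- inverse_kinematics(position, orientation): joint angles nearest the present ones, or None.
- read_state(): the state.
- camera(name): name is "scene" or "top"; returns a dict with "image" (420x560x3 uint8, blue, green, red), "range_z" (420x560 float32, mm along the optical axis (not along the pixel's ray), 0 where there is no reading), "fx", "fy", "cx", "cy" (pixels), "cam_to_world" (4x4, takes a point from camera to world coordinates). Camera axes: x right, y up, looking along -z (the intrinsics and any distortion apply to the point x, -y, -z); pixel columns grow to the right and rows downward; lengths in mm; the calibration is good to about 2 mm. A picture is of the moment at which its call begins.
A pose or a line that the arm cannot do raises PlanningError and nothing moves.
- finish_job(): hands the job in; it is judged then, once.
The state is a dict: "time": time; "qpos": joint angles; "qvel": joint speeds; "joint_efforts": joint torques, N m; "eef_pos": TCP position; "tool_rot": TCP orientation; "ft_force": force on the tool from outside, world axes, zero at the start; "torque": the same for the moment, N m; "finger_gap": finger opening in mm; "gripper_force": force on a finger pad.
Only numpy, scipy, OpenCV 4.12 (cv2) and the standard library are available. Lean on these libraries where they do the work, as an engineer would, in place of code of your own. Each camera call takes 0.05 s, during which the arm holds its last target. There are 200 camera calls.

## Task

The lids were left open after baking: press them shut with light pushes of the fingertips from above, first the lid of the egg box, then the lid of the canister that stands on the round cork trivet, and last the lid of the canister that stands directly on the worktop, each until it is fully down. Only press: grasp and lift nothing, keep the egg box and canisters standing where they are, and leave the other things alone.

Things in the scene. Friction and masses are not known exactly. Their poses are not given: they have to be found in the camera images.
- egg_box: grey pulp egg box, 106 mm (its x, front to back) x 156 mm (its y) x 72 mm high when shut. Origin: centre of the underside, z up; at yaw 0 its front faces the robot (-x). Its lid is hinged along the back edge (x = +53 mm, 36 mm up) and stands ajar, front edge raised. The lid is about 36 mm deep with a closed top. Weighs about 0.16 kg, loose on the worktop
- egg_box_lid (a joint): opening angle of the egg box's lid in rad: 0 = shut, starts 0.25 to 0.5. A stiff hinge: it stays where it is left and takes about 1 N at the front part of the lid to push down. As it closes, a point on its top moves forward (towards the box's front) as well as down, on an arc about the hinge line; a straight downward push also works, but rubs on the lid
- egg_lid_press (a point): point on the middle of the egg box lid's top, 80 mm from the hinge line towards the front; it moves with the lid. With the lid shut it is 72 mm above the worktop, on the box's own x axis at x = -27 mm
- trivet_canister: white ceramic storage canister with a flat round wooden lid (lid 97 mm across, 12 mm thick). Origin: centre of the underside, z up. 97 mm across, 112 mm to the ceramic rim; this one stands on the cork trivet (10 mm high). Weighs about 0.4 kg, loose
- trivet_canister_lid (a joint): height of that lid above its seat in m: 0 = fully down (lid top 124 mm above the canister's underside), starts 0.010 to 0.016. It slides straight up and down, snugly (about 3 N to push, more if pushed fast), and stays where it is left
- trivet_canister_lid_top (a point): centre of the top face of the lid of the canister on the trivet; moves with the lid. Lid fully down: 134 mm above the worktop
- worktop_canister: white ceramic storage canister with a flat round wooden lid (lid 97 mm across, 12 mm thick). Origin: centre of the underside, z up. 97 mm across, 112 mm to the ceramic rim; this one stands directly on the worktop. Weighs about 0.4 kg, loose
- worktop_canister_lid (a joint): height of that lid above its seat in m: 0 = fully down (lid top 124 mm above the canister's underside), starts 0.010 to 0.016. It slides straight up and down, snugly (about 3 N to push, more if pushed fast), and stays where it is left
- worktop_canister_lid_top (a point): centre of the top face of the lid of the canister on the worktop; moves with the lid. Lid fully down: 124 mm above the worktop
- trivet: round cork trivet, 140 mm across, 10 mm high, fixed. Origin: centre of the underside
- microwave: equipment, fixed: grey microwave oven 390 mm wide, 250 mm deep, 262 mm high with a baking tray on top, at the back left, origin at the centre of its underside; a wall boiler hangs over its left part, underside about 400 mm above the worktop: keep the wrist in front of both
- lemon: bystander: lemon, 78 mm long, lying near the worktop front
- mill: bystander: small salt mill, 44 mm across, 90 mm high
- onion: bystander: onion, about 80 mm across and 85 mm high
- mug: bystander: dark mug, 106 mm high
- spice_jar: bystander: spice jar, 46 mm across, 106 mm high
- soap_bottle: bystander: pump bottle, 191 mm high
- peeler: bystander: peeler lying flat, 170 mm long

How it is judged:
By the outcome, as a careful person would: the job done as asked, in the order asked, and still so for the second after the job is handed in, with the robot touching nothing.
It also fails if it takes over 54 s, if anything falls off the work surface, if the arm or the gripper's body presses on something with over 40 N, if the wrist force passes 120 N, or if a joint passes its speed limit or range.

## Working session

There is one attempt and no reset: what is moved stays moved. The work goes in short steps, each a Python script; the robot and the scene stay as the last script left them, time stands still between calls to the robot, and variables do not carry over. Pictures are saved under pics/ and viewed, at most 10 in all, crops included, and the job is handed in when it is done.

```bash
mkdir -p pics; ls; python3 - <<'E'
from workcell import *
import cv2,numpy as np
for n in("scene","top"):
    c=camera(n);cv2.imwrite(f"pics/{n}0.png",c["image"]);np.savez(f"{n}0.npz",**{k:np.array(v) for k,v in c.items()})
    print(n,c.keys(),c["fx"],c["cam_to_world"],(c["range_z"]>0).mean())
s=read_state();print(s["time"],s["ft_force"],s["tool_rot"],grip_point_offset)
E
```

```text
pics
scene dict_keys(['image', 'range_z', 'fx', 'fy', 'cx', 'cy', 'cam_to_world']) 435.86293399462903 [[-7.59194051e-01  4.50057556e-01 -4.70183570e-01 -2.09468716e+01]
 [-6.50735521e-01 -5.39233227e-01  5.34575353e-01  6.70706268e+02]
 [-1.29489263e-02  7.11811578e-01  7.02251097e-01  9.44059933e+02]
 [ 0.00000000e+00  0.00000000e+00  0.00000000e+00  1.00000000e+00]] 0.9960969387755102
top dict_keys(['image', 'range_z', 'fx', 'fy', 'cx', 'cy', 'cam_to_world']) 486.26871800320083 [[-8.26620325e-03  9.83574124e-01 -1.80315312e-01  3.30588000e+02]
 [-9.99921708e-01 -9.82433696e-03 -7.74979966e-03  2.18506887e+01]
 [-9.39398080e-03  1.80237134e-01  9.83578329e-01  1.29714299e+03]
 [ 0.00000000e+00  0.00000000e+00  0.00000000e+00  1.00000000e+00]] 0.9960714285714286
0.1 [-0.13667151  0.24993018  0.29936266] [[ 9.02278062e-01  4.31154348e-01 -4.76773771e-04]
 [ 4.31154606e-01 -9.02277666e-01  8.47523718e-04]
 [-6.47687902e-05 -9.70265265e-04 -9.99999527e-01]] -18.700000000000003
```

View pics/scene0.png

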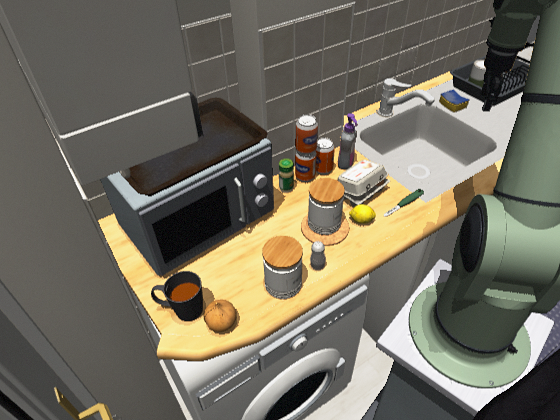

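View pics/top0.png

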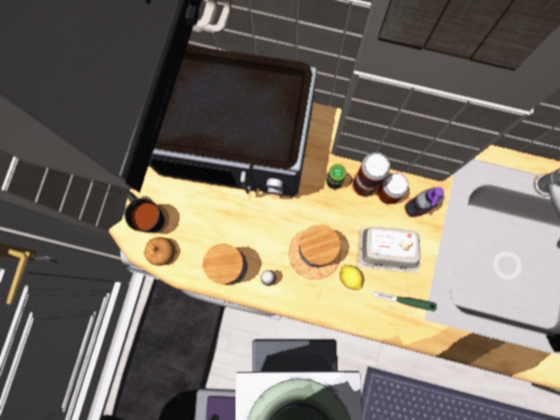

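The scene view shows all targets. In the top view, the trivet canister lid is at about (320,246), the worktop canister lid at (224,263), and the egg box at (391,247). The microwave is behind the worktop canister. Next I'll measure with depth from both views.

```bash
cat > h.py <<'E'
import numpy as np,cv2
def cloud(c):
    z=np.asarray(c["range_z"],float);v,u=np.mgrid[:z.shape[0],:z.shape[1]]
    p=np.stack([(u-c["cx"])/c["fx"]*z,-(v-c["cy"])/c["fy"]*z,-z],-1)
    T=np.asarray(c["cam_to_world"]);w=p@T[:3,:3].T+T[:3,3];w[z<=0]=np.nan
    return w
def lid(w,xy,lo,hi):
    m=(np.hypot(*(w[...,:2]-xy).transpose(2,0,1))<75)&(w[...,2]>lo)&(w[...,2]<hi)
    p=w[m];q=p[:,:2].astype(np.float32)
    zm=np.median(p[:,2]);q=q[abs(p[:,2]-zm)<5]
    (x,y),r=cv2.minEnclosingCircle(q)
    return np.round([x,y,2*r,q[:,0].mean(),q[:,1].mean(),zm,len(q)],1)
E
python3 - <<'E'
from h import *
C={n:dict(np.load(n+"0.npz")) for n in("top","scene")}
W={n:cloud(C[n]) for n in C}
t=W["top"]
for n,(u,v) in dict(triv=(320,246),work=(224,263),egg=(391,247),trivcork=(297,262),lemon=(351,276),mill=(267,278),table=(250,220)).items(): print(n,t[v,u].round(1))
s=W["scene"]
for n,(u,v) in dict(triv=(326,189),work=(283,250),egg=(362,175),table=(240,240)).items(): print(n,s[v,u].round(1))
for n in W:
    w=W[n]
    print(n,lid(w,t[246,320,:2],125,160),lid(w,t[263,224,:2],120,150))
    e=t[247,391,:2]
    m=(abs(w[...,0]-e[0])<110)&(abs(w[...,1]-e[1])<100)&(w[...,2]>25)&(w[...,2]<140)
    p=w[m];hi=p[p[:,2]>70]
    print(len(p),"minrect all",cv2.minAreaRect(p[:,:2].astype(np.float32)),"hi",cv2.minAreaRect(hi[:,:2].astype(np.float32)),hi[:,2].max())
    # crops
    im=C[n]["image"];cu,cv_=(385,248) if n=="top" else (350,190)
    cv2.imwrite(f"pics/crop_{n}.png",cv2.resize(im[cv_-45:cv_+45,cu-60:cu+60],None,fx=6,fy=6,interpolation=cv2.INTER_CUBIC))
E
```

```text
triv [456.5 -54.9 146.9]
work [419.1 173.9 136.6]
egg [ 458.4 -234.4   92.2]
trivcork [429.7  -2.4   9.6]
lemon [ 389.9 -138.6   48.8]
mill [384.9  73.6  88.4]
table [545.3 123.2  -2.3]
triv [460.9 -51.7 145.6]
work [417.2 177.1 136.6]
egg [ 450.1 -222.    87.9]
table [607.5 145.7   2. ]
top [ 460.8  -53.9   96.4  460.4  -54.1  144.6 1239. ] [ 418.8  178.2   96.8  417.9  178.   136.8 1249. ]
3089 minrect all ((463.1082763671875, -232.2509002685547), (169.14129638671875, 240.5227813720703), 15.30919075012207) hi ((493.5995788574219, -247.8487548828125), (142.59938049316406, 173.77841186523438), 78.42156219482422) 139.40954165552466
scene [461.  -51.2 100.  457.7 -49.  144.5 718. ] [ 417.4  181.    98.   415.5  182.5  136.8 1049. ]
1811 minrect all ((459.95751953125, -231.9512939453125), (176.8431396484375, 235.05072021484375), 82.01068115234375) hi ((492.39556884765625, -245.51461791992188), (136.4552001953125, 180.12242126464844), 75.07598114013672) 139.5238636628436
```

View pics/crop_top.png

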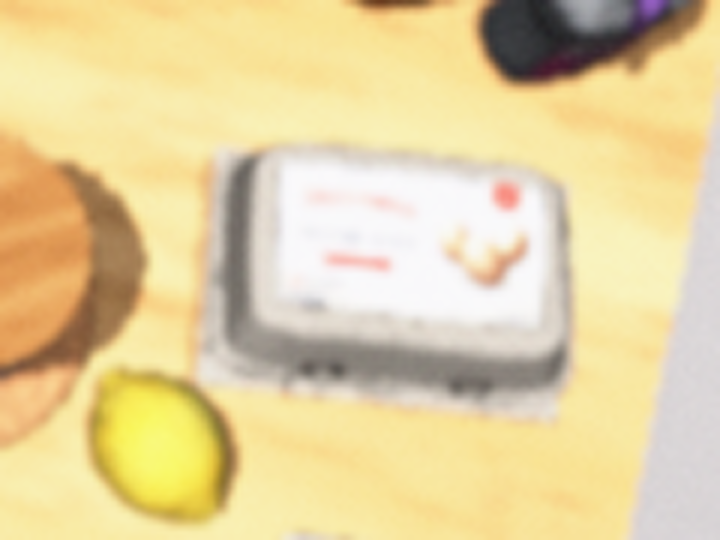

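View pics/crop_scene.png

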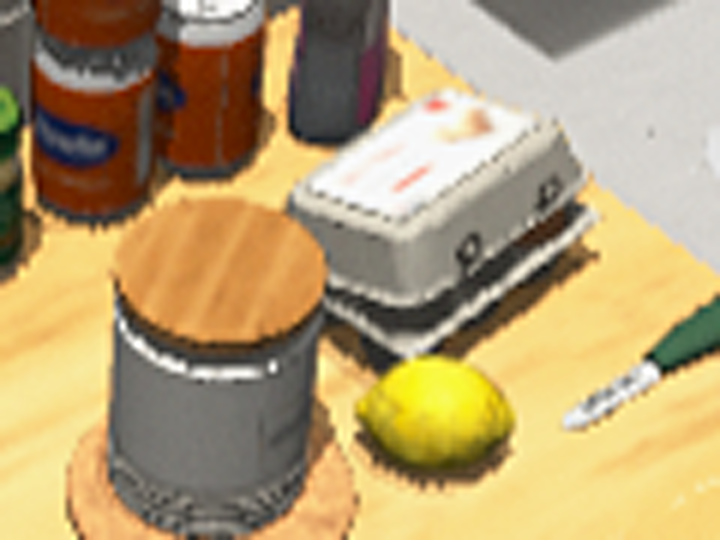

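```bash
python3 - <<'E'
from h import *
C={n:dict(np.load(n+"0.npz")) for n in("top","scene")}
W={n:cloud(C[n]) for n in C}
def ray(c,u,v,z):
    T=c["cam_to_world"];d=T[:3,:3]@np.array([(u-c["cx"])/c["fx"],-(v-c["cy"])/c["fy"],-1]);return (T[:3,3]+d*(z-T[2,3])/d[2]).round(1)
c=C["top"]
for a,b in((200,385),(555,418),(215,150),(285,283+30)): print(ray(c,325+a/6,203+b/6,36))
w=W["top"];
for n in W:
    w=W[n];m=(abs(w[...,0]-460)<75)&(abs(w[...,1]+235)<100)&(w[...,2]>25)&(w[...,2]<125)
    k,lab,st,ce=cv2.connectedComponentsWithStats(m.astype(np.uint8))
    seed=(247,391) if n=="top" else (175,362)
    p=w[lab==lab[seed]];print(n,len(p),p.min(0),p.max(0))
    # lid top plane, RANSAC-like
    best=None;r=np.random.default_rng(0)
    q=p[p[:,2]>65]
    for _ in range(500):
        a=q[r.choice(len(q),3,False)];N=np.cross(a[1]-a[0],a[2]-a[0]);N/=np.linalg.norm(N)+1e-9
        if abs(N[2])<.8: continue
        i=abs((q-a[0])@N)<2.5
        if best is None or i.sum()>best.sum(): best=i
    t=q[best];ctr=t.mean(0);N=np.linalg.svd(t-ctr)[2][2];N*=np.sign(N[2])
    rect=cv2.minAreaRect(t[:,:2].astype(np.float32))
    print("top plane",len(t),ctr.round(1),"N",N.round(3),"open",np.arccos(N[2]).round(3),"dir",np.arctan2(-N[1],-N[0]).round(3),rect)
# label quad corners in top picture via plane of lid
E
```

```text
[ 413.  -159.8   36. ]
[ 397.5 -311.2   36. ]
[ 514.9 -170.    36. ]
[ 443.6 -197.6   36. ]
top 2548 [ 396.78465535 -321.47699829   28.97453393] [ 515.58141203 -159.09837732   98.22330212]
top plane 1051 [ 465.4 -240.1   84.3] N [ 0.25  -0.021  0.968] open 0.254 dir 3.058 ((466.26263427734375, -240.03689575195312), (128.4255828857422, 85.28341674804688), 82.95659637451172)
scene 1406 [ 385.50901939 -314.23842807   25.20414381] [ 511.6272673  -135.89073033   97.89081038]
top plane 488 [ 460.6 -236.4   86. ] N [ 0.227 -0.033  0.973] open 0.231 dir 2.998 ((463.9466247558594, -236.56961059570312), (128.54808044433594, 83.63590240478516), 82.13162231445312)
```

The egg box is centred near (457,-241), with yaw about -0.11 and the lid open about 0.25 rad. The press point should be at z≈90.7, and the fitted plane gives 90.5 there, so these agree. The canister lid tops are near (461,-53,144.5) and (418,179,136.8), which means about 11 mm and 13 mm open. Next I'll check the IK and press the egg box lid.

```bash
cat >> h.py <<'E'
def R(yaw):
    c,s=np.cos(yaw),np.sin(yaw);return np.array([[c,s,0],[s,-c,0],[0,0,-1.]])
ctr=np.array([457,-241.]);yaw=-0.11
def egg(a,extra=0):
    x=53-80*np.cos(a)+36*np.sin(a);z=36+36*np.cos(a)+80*np.sin(a)
    return [ctr[0]+x*np.cos(yaw),ctr[1]+x*np.sin(yaw),z+extra]
E
python3 - <<'E'
from workcell import *
from h import *
for p in(egg(.3,60),[461,-53,200],[418,179,200],[418,179,122]):
    az=np.arctan2(p[1],p[0])
    for d in(0.9,np.pi/2,2.2):
        q=inverse_kinematics(p,R(az+d));print(np.round(p),d,None if q is None else np.round(q,2))
clamp();s0=read_state();print(s0["time"],s0["finger_gap"],s0["eef_pos"])
p=egg(.3,40);movep(p,R(np.arctan2(p[1],p[0])+np.pi/2))
s=read_state();print(s["time"],s["eef_pos"],s["ft_force"])
movel(egg(.3,4),max_speed=80)
f0=np.array(read_state()["ft_force"])
for a in(.25,.2,.15,.1,.05,0):
    h=movel(egg(a),max_speed=35,guard=6)
    s=read_state();print(a,h,np.round(s["eef_pos"],1),np.round(s["ft_force"]-f0,2),round(s["time"],2))
    if h:break
E
```

```text
[ 444. -240.  154.] 0.9 [ 0.46  0.44 -0.11  1.98  0.07  0.72 -0.86]
[ 444. -240.  154.] 1.5707963267948966 [ 0.58  0.45 -0.26  1.98  0.17  0.74 -0.28]
[ 444. -240.  154.] 2.2 [ 0.68  0.46 -0.4   1.97  0.26  0.76  0.27]
[461 -53 200] 0.9 [ 0.3   0.33 -0.38  2.03  0.17  0.81 -0.97]
[461 -53 200] 1.5707963267948966 [ 0.4   0.35 -0.51  2.02  0.23  0.83 -0.35]
[461 -53 200] 2.2 [ 0.49  0.36 -0.63  2.02  0.28  0.84  0.22]
[418 179 200] 0.9 [ 0.26  0.45 -1.02  2.03  0.49  0.92 -1.29]
[418 179 200] 1.5707963267948966 [ 0.35  0.52 -1.16  2.03  0.58  0.98 -0.71]
[418 179 200] 2.2 [ 0.39  0.57 -1.25  2.02  0.64  1.02 -0.14]
[418 179 122] 0.9 [ 0.12  0.55 -0.86  2.1   0.62  0.76 -1.4 ]
[418 179 122] 1.5707963267948966 [ 0.12  0.55 -0.85  2.1   0.61  0.75 -0.72]
[418 179 122] 2.2 [ 0.16  0.57 -0.91  2.1   0.66  0.78 -0.13]
0.8667 0.16149884027606404 [ 269.44451915 -563.93610083  231.31343085]
2.2833 [ 444.12424983 -240.96575396  134.25310349] [0.0904283  0.97029521 1.03019738]
0.25 False [ 441.4 -239.3   90.6] [-1.48  0.27 -0.94] 3.26
0.2 False [ 438.7 -238.9   87.1] [-0.79 -0.77  0.5 ] 3.53
0.15 False [ 436.2 -238.7   83.4] [-0.26  0.07 -0.52] 3.81
0.1 False [ 433.9 -238.4   79.6] [-0.65 -0.34  0.54] 4.08
0.05 False [ 431.8 -238.2   75.7] [-1.2   0.33 -0.4 ] 4.36
0 False [ 430.  -238.    71.8] [-0.18 -1.09 -0.3 ] 4.63
```

```bash
python3 - <<'E'
from workcell import *
from h import *
p=egg(0);p[2]=66
print(movel(p,max_speed=12,guard=7));wait(.1)
s=read_state();print(np.round(s["eef_pos"],1),np.round(s["ft_force"],2),s["time"])
movel(egg(0,40),max_speed=100)
p=[461,-53,190]
movep(p,R(np.arctan2(p[1],p[0])+np.pi/2))
for n in("scene","top"):
    c=camera(n);im=c["image"];w=cloud(c)
    cu,cv_=(388,248) if n=="top" else (350,185)
    cv2.imwrite(f"pics/egg1_{n}.png",cv2.resize(im[cv_-40:cv_+40,cu-60:cu+60],None,fx=6,fy=6,interpolation=cv2.INTER_CUBIC))
    m=(np.hypot(w[...,0]-450,w[...,1]+240)<35)&(w[...,2]>55)&(w[...,2]<120);q=w[m];A=np.c_[q[:,:2]-[430,-238],np.ones(len(q))]
    if len(q)>20: print(n,len(q),np.linalg.lstsq(A,q[:,2],rcond=None)[0].round(3))
print(read_state()["time"])
E
```

```text
True
[ 430.1 -238.1   70.8] [-2.11  1.31  8.88] 5.0083
scene 281 [ 2.900e-02 -7.000e-03  7.157e+01]
top 403 [ 2.0000e-03 -7.0000e-03  7.1855e+01]
6.5
```

View pics/egg1_scene.png

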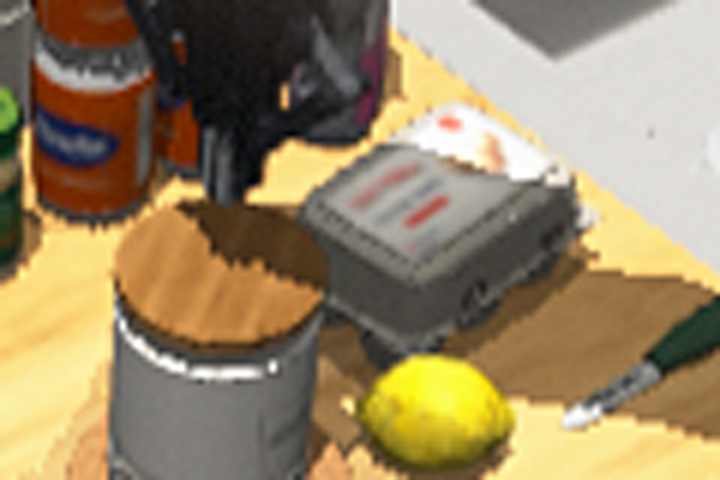

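View pics/egg1_top.png

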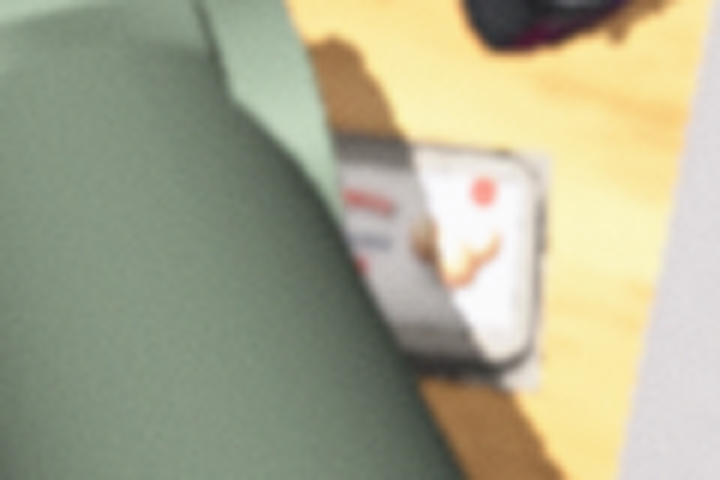

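The egg box lid is now level at z≈72 and shut. Its front right corner, at (537,388) in the crop, is where it was before. Next the trivet canister, then the worktop canister.

```bash
cat > press.py <<'E'
from workcell import *
from h import *
def press(x,y,ztop,zshut):
    movel([x,y,ztop+6],max_speed=80)
    f0=np.array(read_state()["ft_force"])
    z=ztop+6
    while z>zshut-4:
        z=max(z-4,zshut-4)
        h=movel([x,y,z],max_speed=15,guard=14)
        s=read_state();print(z,h,np.round(s["eef_pos"],1),np.round(s["ft_force"]-f0,1),round(s["time"],2))
        if h:break
E
python3 - <<'E'
from press import *
press(461,-53,145,134)
E
```

```text
147 False [461.  -53.  147.1] [-0.5  0.2 -0.2] 7.56
143 False [460.9 -53.  142.9] [-0.2 -0.  -0.6] 7.97
139 False [460.9 -53.  138.9] [-0.6  0.4 -0.8] 8.39
135 False [460.9 -53.  134.9] [-0.5  0.3 -0.5] 8.81
131 True [461.1 -53.  133.5] [-3.4 -0.6 15. ] 9.05
```

The lid reached a hard stop at 133.5 mm, where 134 was expected. Now the worktop canister.

```bash
python3 - <<'E'
from press import *
movel([461,-53,185],max_speed=120)
p=[418,179,185];az=np.arctan2(p[1],p[0])
movep(p,R(az+1.2))
press(418,179,137,124)
movel([418,179,185],max_speed=120)
p=[380,-330,250]
movep(p,R(np.arctan2(p[1],p[0])+np.pi/2));wait(.3)
for n in("scene","top"):
    c=camera(n);w=cloud(c);cv2.imwrite(f"pics/end_{n}.png",c["image"])
    for xy in((461,-53),(418,179)):
        print(n,lid(w,xy,115,160))
    m=(np.hypot(w[...,0]-430,w[...,1]+238)<12)&(w[...,2]<130);print(np.median(w[m],0))
print(read_state()["time"])
E
```

```text
139 False [418. 179. 139.] [-0.2  0.6  1.2] 11.66
135 False [417.9 179.  134.9] [0.  1.1 0.6] 12.07
131 False [417.9 179.  130.9] [ 0.2  0.5 -0.1] 12.49
127 False [418.  179.  126.9] [-0.7  0.5  0.8] 12.91
123 True [418.1 179.  123.4] [-3.  -0.8 13.2] 13.22
scene [460.2 -52.9 101.3 457.6 -48.8 132.3 711. ]
scene [ 417.5  180.2   98.2  415.6  182.2  122.5 1019. ]
[ 430.02386051 -238.50386179   71.26266738]
top [ 460.7  -54.3   97.   460.   -54.   132.5 1213. ]
top [ 418.6  178.2   96.8  418.   178.   122.7 1209. ]
[ 430.3149671  -237.82811802   71.32482474]
16.15
```

View pics/end_scene.png

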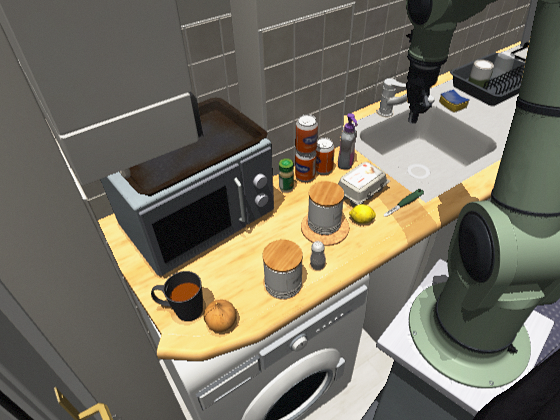

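The three lids are down: canister tops measure about 132.5 and 122.6, a uniform ~1.4 mm below the given heights and within calibration. Nothing has moved, the bystanders are untouched, and the robot is clear.

```bash
python3 -c "
from workcell import *
print(finish_job())"
```

```text
the job is handed in; nothing more can be done
None
```

I pressed all three lids fully down in the order asked (egg box, trivet canister, worktop canister) and handed the job in at about 16 s; the final images show nothing displaced and the arm clear of everything.

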